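# Find the tin with the steel drive gear by its weight

### The arm

A 6-joint arm with a two-finger parallel gripper is mounted at the origin on the work surface. World frame = base frame: x ahead of the robot, y to its left, z up, the work surface at z = 0. Lengths are in m, angles in rad, forces in N, time in s.
With the tool pointing down it reaches from about 0.2 to 0.875 m from the base axis. Payload 3.4 kg.
Tool frame: the origin (TCP) lies at the very end of the fingers, on their centre line; the grasp point (between the pads) lies 19 mm behind it; y points along the fingers, z is the direction in which the jaws open and shut, and the axes are right-handed (so a half turn about y gives the same grasp; the last joint's range is limited). The gripper opens to 94 mm and grips with 3 to 60 N. Pads are 16 mm wide; open, the fingers measure 119 mm over their backs; the gripper's body (75 mm by 177 mm) begins 78 mm behind the grasp point.
Start: joints at [1.004, 0.276, 1.505, -0, 1.361, -0.121], TCP at [0.248, 0.519, 0.205] pointing down, gripper open.
Joint ranges: [-2.89, 2.89], [-0.75, 2.08], [0.22, 2.7], [-1.18, 4.32], [0.11, 2.71], [-2.7, 2.7]. Speed limits (rad/s): [2.57, 2.57, 3.14, 3.14, 3.14, 3.14].

### API

Orientations are given as a unit quaternion [x, y, z, w].
In Python, from workcell import r, viewer gives the robot as it stands.
- The arm moves only by the shell command python3 -m creep 'ROWS'. ROWS is JSON, a list of rows, each a list of 7 numbers: the shift along the world's x, y, z in mm, then the turn, a rotation vector about the world's x, y, z in rad, then the opening, from 0 (shut) to 1 (fully open). A call has 1 to 10 rows; each row is the pose to reach, as a shift and turn from the pose commanded when the call began; what a row does not reach only later rows make up. A row lasts 1/10 s, in which the tool goes at most 50 mm and 8.59 degrees, less where a joint would pass 70% of its speed; a pose out of reach is approached as far as the arm can. A call with a gripper value outside its range is refused whole. The fingers move at their own pace and stop on an object; the grip force is fixed at half the most. Time passes only in rows, so rows that repeat a pose let the fingers close. It gives the time, the measured TCP pose, the force and the opening at its end, in the units of the state.
- r.state(): the state, without advancing time (a new reading comes with each control period).
- viewer.camera(name): name is "side" or "top" or "wrist"; returns the picture (420x560x3 uint8, blue, green, red); there is no depth.
- viewer.camera_info(name): a dict with "fx", "fy", "cx", "cy" (pixels), "position" and "rotation" of the camera in the world. Camera axes: x right, y down, z forward; pixel columns grow to the right and rows downward; lengths in m; the calibration is good to about 2 mm. The wrist camera is an equidistant fisheye: a pixel r from the principal point sees the ray r / f radians off the axis. A picture is of the moment at which its call begins: read the wrist's pose just before it. camera_info takes no time and is no camera call; for the wrist camera it gives the pose at the moment of the call.
- r.job_done(): hands the job in, once; it reports no verdict.
The state is a dict: "t": time; "q": joint angles; "qvel": joint speeds; "tau": joint torques, N m; "ee_pos": TCP position; "ee_rot": TCP orientation; "ft_force": force on the tool from outside, world axes, zero at the start; "ft_torque": the same for the moment, N m; "opening": finger opening in m.
Only numpy, scipy, OpenCV 4.12 (cv2) and the standard library are available. Lean on these libraries where they do the work, as an engineer would, in place of code of your own. Each camera call takes 0.05 s, during which the arm holds its last target.

### The job

The glass washer needs its steel drive gear, and it is in one of the three identical closed yellow tins on the rubber mat: only its weight gives it away. Working from left to right as seen from the robot, lift each tin in turn a good 5 cm to feel its weight, putting it back upright where it stood before you touch the next (if the last is the heaviest, you may keep it); then hold the heaviest one up, upright and still, over the mat and at least 15 cm above the table, with the other two standing in their places, and finish while still holding it. Do not tip a tin over or disturb the other things on the table.

Things in the scene. Friction and masses are not known exactly. Their poses are not given: they have to be found in the camera images.
- mat: thin black rubber mat, 220 (x) by 480 (y), 3 thick, fixed; the tins stand on its top, 3 above the table. Origin at the centre of its underside; its y axis runs along the row of tins, to the left
- tin_left: Leftmost of three identical closed square tins on the mat, in a row about 150 centre to centre (left is +y); yellow, steel lid, 62 x 62 wide, 90 tall. Origin: centre of its underside; z up; x, y square to its flat sides, yaw within 0.5 rad of the robot's. Only weight tells them apart: any one of the three is about 0.64 kg in all, the other two 0.2 to 0.3 kg
- tin_middle: Middle one of three identical closed square tins on the mat, in a row about 150 centre to centre (left is +y); yellow, steel lid, 62 x 62 wide, 90 tall. Origin: centre of its underside; z up; x, y square to its flat sides, yaw within 0.5 rad of the robot's. In each a loose disc-shaped part, 50 across and 30 tall, may rattle by 2 mm
- tin_right: Rightmost of three identical closed square tins on the mat, in a row about 150 centre to centre (left is +y); yellow, steel lid, 62 x 62 wide, 90 tall. Origin: centre of its underside; z up; x, y square to its flat sides, yaw within 0.5 rad of the robot's. A grip of 25 N on two flat sides carries any of the tins
- glass: clear drinking glass, 76 across, 120 tall, upright beyond the mat (origin at its underside, z up); a bystander
- bottle: blue closed bottle, 60 across, 150 tall, upright beyond the mat (origin at its underside, z up); a bystander
- spare_brush: black upright bristle brush, 78 across, 165 tall, to the right of the mat (origin at its underside, z up); a bystander
- screwdriver: orange-handled screwdriver, 180 long, lying between robot and mat (origin at its underside); a bystander
- wrench: steel wrench, 170 long, lying between robot and mat (origin at its underside); a bystander
- collar: small brass collar ring, 32 across, 12 tall, lying on the near part of the mat between left and middle tin (origin at its underside, z up); a bystander
- jar: glass jar with red cap, 60 across, 80 tall, upright to the left of the mat (origin at its underside, z up); a bystander

How it is judged:
By the outcome, as a careful person would: the job done as asked, in the order asked, and still so for the second after the job is handed in, while the arm keeps its last pose, push and grip.
It also fails if it takes over 72 s, if anything falls off the work surface, if the arm or the gripper's body presses on something with over 40 N, if the wrist force passes 120 N, or if a joint passes its speed limit or range.

## Working session

There is one attempt and no reset: what is moved stays moved. The work goes in short steps, Python scripts to look and compute and a shell command to move; the robot and the scene stay as the last step left them, time stands still between calls to the robot, and variables do not carry over. Pictures are saved under pics/ and viewed, and the job is handed in when it is done.

```bash
mkdir -p pics; ls; python3 - <<'E'
from workcell import r, viewer
import cv2
s=r.state();print({k:s[k] for k in('t','ee_pos','ee_rot','ft_force','opening')})
for n in('top','side'):
    cv2.imwrite(f'pics/{n}0.png',viewer.camera(n));print(n,viewer.camera_info(n))
E
```

```text
pics
{'t': 0.0, 'ee_pos': array([0.24764372, 0.51830428, 0.20462623]), 'ee_rot': array([ 0.69021182, -0.15652739,  0.15611656, -0.68900976]), 'ft_force': array([ 0.9707569 , -0.10491348,  0.84010186]), 'opening': 0.0945739819642925}
top {'fx': 432.772796737805, 'fy': 432.772796737805, 'cx': 277.31253877786975, 'cy': 212.86514807751735, 'position': array([ 0.40976814, -0.00583064,  1.09754821]), 'rotation': array([ 0.70572021, -0.70550701,  0.03858632, -0.05224876])}
side {'fx': 458.2788017152914, 'fy': 458.2788017152914, 'cx': 281.68078652394985, 'cy': 208.1895968715582, 'position': array([ 0.46862745, -0.89270123,  0.96154471]), 'rotation': array([ 0.92151713, -0.06175591,  0.0190225 , -0.38292365])}
```

View pics/top0.png

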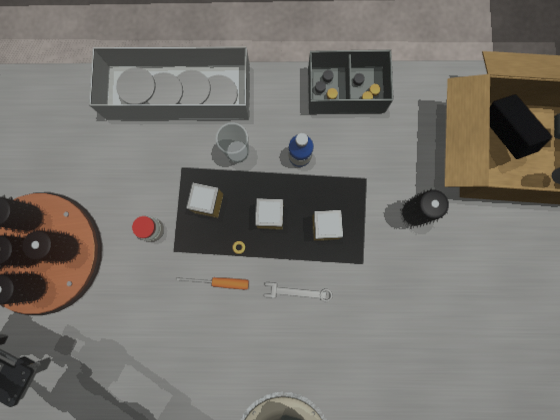

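View pics/side0.png

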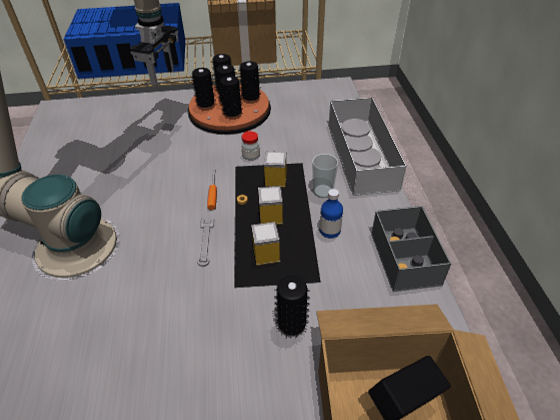

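The top view shows the white lids at about (203,199), (269,213) and (328,224), and the collar at (239,247). I'll enlarge the row to read the corners.

```bash
python3 - <<'E'
import cv2
im=cv2.imread('pics/top0.png')
tiles=[]
for (x,y) in((203,200),(269,213),(328,225)):
    c=cv2.resize(im[y-25:y+25,x-25:x+25],None,fx=5.2,fy=5.2,interpolation=cv2.INTER_CUBIC)
    for k in range(0,50,10):
        p=int(k*5.2);cv2.line(c,(p,0),(p,6),(0,0,255),1);cv2.line(c,(0,p),(6,p),(0,0,255),1)
    tiles.append(c)
cv2.imwrite('pics/crop0.png',cv2.hconcat(tiles))
import numpy as np
g=cv2.cvtColor(im,cv2.COLOR_BGR2HSV)
m=((g[...,2]>165)&(g[...,1]<40)).astype('uint8')
m2=np.zeros_like(m);m2[175:260,180:365]=m[175:260,180:365]
cs,_=cv2.findContours(m2,0,2)
for c in cs:
    if cv2.contourArea(c)>200: print(cv2.contourArea(c),cv2.minAreaRect(c),cv2.boxPoints(cv2.minAreaRect(c)).round(1).tolist())
E
```

```text
564.0 ((327.99383544921875, 223.88925170898438), (25.183387756347656, 25.627147674560547), 86.8201675415039) [[314.5, 212.0], [340.1000061035156, 210.60000610351562], [341.5, 235.8000030517578], [315.8999938964844, 237.1999969482422]]
435.0 ((269.5, 212.5), (23.0, 23.0), 90.0) [[258.0, 201.0], [281.0, 201.0], [281.0, 224.0], [258.0, 224.0]]
387.0 ((201.88201904296875, 197.51124572753906), (20.687076568603516, 21.13679313659668), 12.994616508483887) [[189.39999389648438, 205.5], [194.1999969482422, 184.89999389648438], [214.3000030517578, 189.5], [209.60000610351562, 210.10000610351562]]
```

View pics/crop0.png

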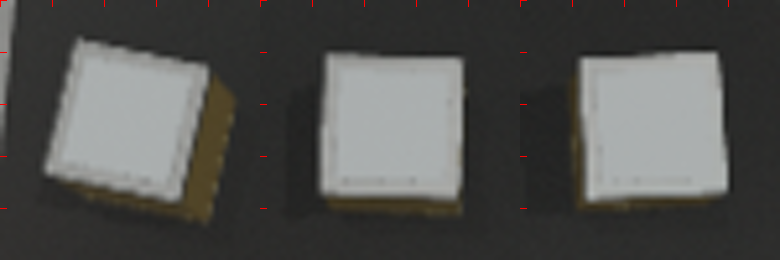

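```bash
cat > h.py <<'E'
import numpy as np
from scipy.spatial.transform import Rotation as R
def back(info,uv,z):
    uv=np.atleast_2d(uv).astype(float)
    d=np.c_[(uv[:,0]-info['cx'])/info['fx'],(uv[:,1]-info['cy'])/info['fy'],np.ones(len(uv))]
    d=R.from_quat(info['rotation']).apply(d);p=np.array(info['position'])
    return p+d*((z-p[2])/d[:,2])[:,None]
E
python3 - <<'E'
from workcell import r, viewer
from h import *
i=viewer.camera_info('top')
C={'L':[(79,39),(209,66),(183,200),(45,174)],'M':[(67,54),(204,58),(201,199),(59,194)],'R':[(60,58),(197,53),(207,190),(66,202)]}
O={'L':(178,175),'M':(244,188),'R':(303,200)}
for k in C:
    uv=np.array(C[k])/5.2+O[k]-0.4
    P=back(i,uv,.093);e=np.roll(P,-1,0)-P
    print(k,P.mean(0).round(4),'len',np.linalg.norm(e,axis=1).round(4),'yaw',[round((np.arctan2(v[1],v[0])+np.pi/4)%(np.pi/2)-np.pi/4,3) for v in e])
print('mat corners',back(i,[(181,169),(367,178),(362,263),(175,253)],.003).round(3))
for n,uv,z in(('glass',(233,134),.12),('bottle',(302,140),.15),('brush',(434,203),.165),('jar',(144,228),.08),('collar',(239,247),.015)):print(n,back(i,uv,z).round(3))
s=r.state();M=R.from_quat(s['ee_rot']).as_matrix();print(M.round(3))
E
```

```text
L [0.5762 0.1906 0.093 ] len [0.061  0.0624 0.064  0.0637] yaw [np.float64(-0.209), np.float64(-0.171), np.float64(-0.187), np.float64(-0.218)]
M [0.5421 0.0329 0.093 ] len [0.062  0.064  0.0638 0.0637] yaw [np.float64(-0.031), np.float64(-0.021), np.float64(-0.036), np.float64(-0.049)]
R [ 0.514  -0.1045  0.093 ] len [0.0615 0.0617 0.063  0.0648] yaw [np.float64(0.036), np.float64(0.055), np.float64(0.085), np.float64(0.032)]
mat corners [[ 0.666  0.266  0.003]
 [ 0.641 -0.215  0.003]
 [ 0.425 -0.197  0.003]
 [ 0.449  0.274  0.003]]
glass [[0.722 0.117 0.12 ]]
bottle [[ 0.698 -0.043  0.15 ]]
brush [[ 0.552 -0.327  0.165]]
jar [[0.505 0.331 0.08 ]]
collar [[0.464 0.111 0.015]]
[[ 0.902 -0.001  0.431]
 [-0.431 -0.001  0.902]
 [-0.    -1.    -0.002]]
```

```bash
python3 - <<'E'
from workcell import r, viewer
from h import *
i=viewer.camera_info('top')
print(back(i,[(35,245),(3,290),(5,208),(3,250)],.2).round(3), back(i,[(40,195),(100,250),(40,313)],.02).round(3))
for n in('top','side'):
    i=viewer.camera_info(n);c=R.from_quat(i['rotation']).inv().apply(r.state()['ee_pos']-i['position']);print(n,i['fx']*c[0]/c[2]+i['cx'],i['fy']*c[1]/c[2]+i['cy'])
E
```

```text
[[0.458 0.519 0.2  ]
 [0.365 0.579 0.2  ]
 [0.537 0.589 0.2  ]
 [0.448 0.586 0.2  ]] [[0.596 0.621 0.02 ]
 [0.456 0.459 0.02 ]
 [0.301 0.6   0.02 ]]
top 26.368327244596685 349.28414256839943
side 162.90627945812443 77.97660344124824
```

```bash
python3 -m creep '[[20,-45,0,0,0,0.025,1],[45,-88,0,0,0,0.05,1],[72,-128,0,0,0,0.075,1],[105,-165,0,0,0,0.1,1],[140,-200,0,0,0,0.125,1],[177,-232,0,0,0,0.15,1],[215,-260,0,0,0,0.175,1],[255,-288,0,0,0,0.2,1],[292,-310,0,0,0,0.225,1],[328,-328,0,0,0,0.25,1]]'; python3 -m creep '[[0,0,0,0,0,0,1],[0,0,0,0,0,0,1],[0,0,0,0,0,0,1]]'
python3 - <<'E'
from workcell import r, viewer
import cv2
from h import *
s=r.state();print(s['t'],s['ee_pos'],s['ft_force']);M=R.from_quat(s['ee_rot']).as_matrix();print(M.round(3))
print(viewer.camera_info('wrist'))
cv2.imwrite('pics/w1.png',viewer.camera('wrist'))
E
```

```text
t: 1.1
ee_pos: [0.5772, 0.189, 0.2051]
ee_rot: [0.704, -0.069, 0.069, -0.704]
ft_force: [0.6, 0.4, -0.0]
opening: 0.0938
t: 1.4
ee_pos: [0.5746, 0.1913, 0.2051]
ee_rot: [-0.704, 0.07, -0.068, 0.704]
ft_force: [0.2, -0.3, -0.0]
opening: 0.0941
1.4 [0.57460934 0.19130789 0.20510414] [ 0.2058562  -0.33455306 -0.04466986]
[[ 0.981 -0.002  0.194]
 [-0.194  0.     0.981]
 [-0.002 -1.    -0.   ]]
{'fx': 325.19226210127806, 'fy': 325.19226210127806, 'cx': 276.02359987869545, 'cy': 205.82341883257936, 'position': array([0.50451584, 0.20623439, 0.38500137]), 'rotation': array([0.76659843, 0.63002579, 0.07854695, 0.09604547])}
```

View pics/w1.png

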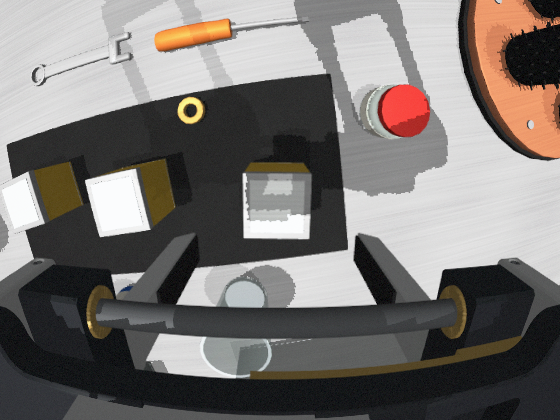

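The left tin's lid is at (243,173)–(309,239), squarely between the fingers. I'll compute its pose from this picture as a second measurement.

```bash
cat >> h.py <<'E'
def backf(info,uv,z):
    uv=np.atleast_2d(uv).astype(float)
    a=(uv-[info['cx'],info['cy']])/info['fx'];t=np.linalg.norm(a,axis=1)
    d=np.c_[a*(np.sin(t)/t)[:,None],np.cos(t)]
    d=R.from_quat(info['rotation']).apply(d);p=np.array(info['position'])
    return p+d*((z-p[2])/d[:,2])[:,None]
def lid(info,uv):
    P=backf(info,uv,.093);e=np.roll(P,-1,0)-P
    print('lid',P.mean(0).round(4),np.linalg.norm(e,axis=1).round(4),'yaw',[round(float((np.arctan2(v[1],v[0])+np.pi/4)%(np.pi/2)-np.pi/4),3) for v in e])
E
python3 - <<'E'
from workcell import r, viewer
from h import *
i=viewer.camera_info('wrist')
lid(i,[(243,173),(311,173),(309,239),(244,239)])
E
```

```text
lid [0.5784 0.1924 0.093 ] [0.0619 0.0637 0.0623 0.0637] yaw [-0.194, -0.198, -0.194, -0.205]
```

```bash
python3 -m creep '[[2,0,-45,0,0,0,1],[2,0,-90,0,0,0,1],[2,0,-130,0,0,0,1],[2,0,-155,0,0,0,1],[2,0,-164,0,0,0,1],[2,0,-164,0,0,0,1],[2,0,-164,0,0,0,0.7],[2,0,-164,0,0,0,0.5],[2,0,-164,0,0,0,0.5],[2,0,-164,0,0,0,0.5]]'; python3 -m creep '[[0,0,0,0,0,0,0.3],[0,0,0,0,0,0,0.3],[0,0,0,0,0,0,0.3],[0,0,0,0,0,0,0.3]]'
```

```text
t: 2.45
ee_pos: [0.5786, 0.191, 0.0426]
ee_rot: [-0.703, 0.068, -0.07, 0.704]
ft_force: [-0.3, -0.6, -0.2]
opening: 0.0652
t: 2.85
ee_pos: [0.5784, 0.191, 0.0423]
ee_rot: [-0.704, 0.069, -0.07, 0.704]
ft_force: [-0.2, -0.7, 5.6]
opening: 0.0623
```

```bash
python3 -m creep '[[0,0,10,0,0,0,0.3],[0,0,25,0,0,0,0.3],[0,0,45,0,0,0,0.3],[0,0,62,0,0,0,0.3],[0,0,70,0,0,0,0.3],[0,0,70,0,0,0,0.3],[0,0,70,0,0,0,0.3],[0,0,70,0,0,0,0.3],[0,0,70,0,0,0,0.3],[0,0,70,0,0,0,0.3]]'; python3 -m creep '[[0,0,0,0,0,0,0.3]]'; python3 -m creep '[[0,0,0,0,0,0,0.3]]'
python3 - <<'E'
from workcell import r, viewer
import cv2
from h import *
fs=[]
for k in range(3):
    im=viewer.camera('wrist');s=r.state();fs.append(s['ft_force'])
print(np.array(fs).round(2),s['ee_pos'],s['tau'])
cv2.imwrite('pics/w2.png',im);cv2.imwrite('pics/s2.png',viewer.camera('side'))
E
```

```text
t: 3.85
ee_pos: [0.5776, 0.1907, 0.1108]
ee_rot: [0.704, -0.07, 0.069, -0.704]
ft_force: [-0.0, -0.5, -6.4]
opening: 0.0621
t: 3.95
ee_pos: [0.5778, 0.1908, 0.1111]
ee_rot: [0.704, -0.069, 0.069, -0.704]
ft_force: [1.1, 0.5, -5.4]
opening: 0.0616
t: 4.05
ee_pos: [0.5779, 0.1908, 0.1113]
ee_rot: [-0.704, 0.069, -0.069, 0.704]
ft_force: [-0.1, 0.9, -6.5]
opening: 0.0621
[[ 0.71  0.14 -6.98]
 [ 0.15 -0.46 -5.98]
 [-0.95  0.2  -6.8 ]] [0.57797458 0.19079038 0.11151572] [-1.97228561e-03 -4.86650062e+01 -2.39448166e+01  1.45672806e-02
  7.90917221e-02  2.12009081e-04]
```

View pics/w2.png

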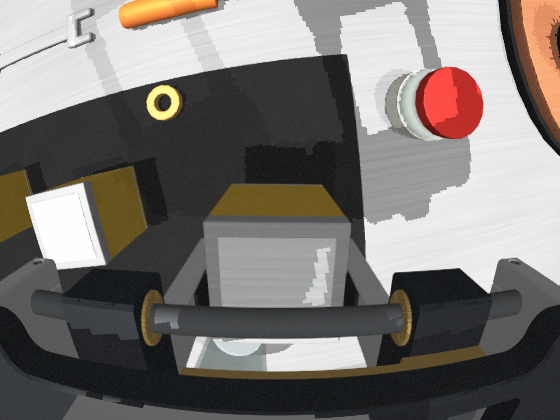

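View pics/s2.png

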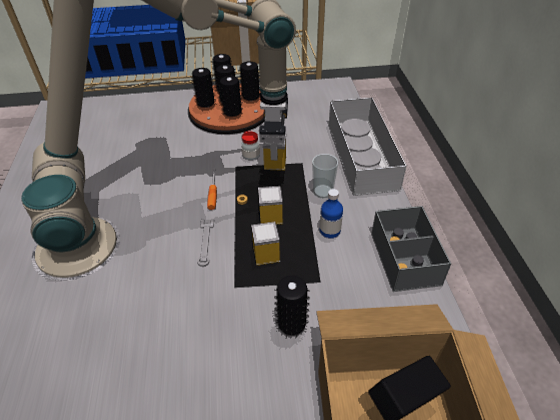

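The left tin is lifted upright, about 69 mm up, and reads about 6.4 N (0.65 kg), which looks heavy. Next I put it back.

```bash
python3 -m creep '[[0,0,-15,0,0,0,0.3],[0,0,-35,0,0,0,0.3],[0,0,-52,0,0,0,0.3],[0,0,-60,0,0,0,0.3],[0,0,-64,0,0,0,0.3],[0,0,-67,0,0,0,0.3],[0,0,-69,0,0,0,0.3],[0,0,-69,0,0,0,0.3],[0,0,-69,0,0,0,0.3]]'; python3 -m creep '[[0,0,0,0,0,0,0.3]]'
```

```text
t: 5.15
ee_pos: [0.5784, 0.1909, 0.0431]
ee_rot: [-0.704, 0.069, -0.069, 0.704]
ft_force: [0.3, -0.5, -6.5]
opening: 0.0621
t: 5.25
ee_pos: [0.5783, 0.1909, 0.043]
ee_rot: [-0.704, 0.069, -0.069, 0.704]
ft_force: [-0.4, 0.8, -6.7]
opening: 0.0623
```

```bash
python3 -m creep '[[0,0,-0.5,0,0,0,0.3],[0,0,-1,0,0,0,0.3],[0,0,-1,0,0,0,0.3],[0,0,-1,0,0,0,0.3]]'
```

```text
t: 5.65
ee_pos: [0.5782, 0.1909, 0.0423]
ee_rot: [-0.704, 0.069, -0.069, 0.704]
ft_force: [-1.8, -0.8, 1.7]
opening: 0.0615
```

Contact: the weight is taken by the mat. I release it and rise.

```bash
python3 -m creep '[[0,0,0,0,0,0,0.75],[0,0,0,0,0,0,0.85],[0,0,0,0,0,0,0.95],[0,0,0,0,0,0,1],[0,0,0,0,0,0,1]]'; python3 -m creep '[[0,0,15,0,0,0,1],[0,0,50,0,0,0,1],[0,0,100,0,0,0,1],[0,0,150,0,0,0,1],[0,0,164,0,0,0,1],[0,0,164,0,0,0,1],[0,0,164,0,0,0,1]]'
python3 - <<'E'
from workcell import r, viewer
import cv2
s=r.state();print(s['ee_pos'],s['ft_force']);print(viewer.camera_info('wrist'))
cv2.imwrite('pics/w3.png',viewer.camera('wrist'))
E
```

```text
t: 6.15
ee_pos: [0.5781, 0.1909, 0.0415]
ee_rot: [-0.704, 0.069, -0.069, 0.704]
ft_force: [0.0, 0.3, 0.0]
opening: 0.0938
t: 6.85
ee_pos: [0.5773, 0.1907, 0.2046]
ee_rot: [0.704, -0.07, 0.069, -0.704]
ft_force: [-1.0, 0.4, -0.6]
opening: 0.0939
[0.57734544 0.19070202 0.20464804] [-1.04076196  0.43177384 -0.57184266]
{'fx': 325.19226210127806, 'fy': 325.19226210127806, 'cx': 276.02359987869545, 'cy': 205.82341883257936, 'position': array([0.5071553 , 0.20570622, 0.38450793]), 'rotation': array([0.76668007, 0.62985359, 0.07865094, 0.09643734])}
```

View pics/w3.png

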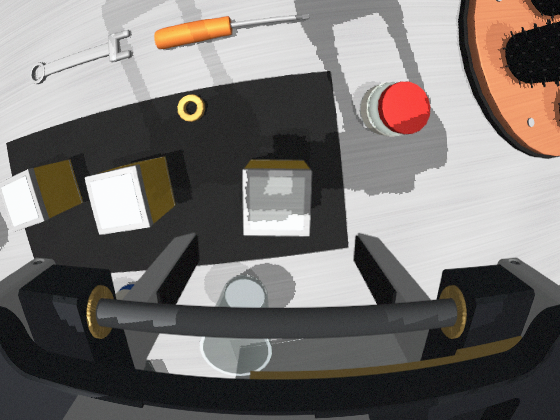

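The left tin is back upright at (243,170)–(309,236). On to the middle tin.

```bash
python3 -m creep '[[-5,-25,0,0,0,0.03,1],[-14,-65,0,0,0,0.06,1],[-24,-110,0,0,0,0.1,1],[-31,-145,0,0,0,0.14,1],[-34,-157,0,0,0,0.16,1],[-34,-157,0,0,0,0.16,1],[-34,-157,0,0,0,0.16,1]]'
python3 - <<'E'
from workcell import r, viewer
import cv2
s=r.state();print(s['ee_pos'],s['ft_force']);
cv2.imwrite('pics/w4.png',viewer.camera('wrist'))
E
```

```text
t: 7.6
ee_pos: [0.5433, 0.0342, 0.204]
ee_rot: [-0.707, 0.014, -0.012, 0.707]
ft_force: [-0.4, 0.1, 0.4]
opening: 0.0938
[0.5433137  0.03415325 0.20400506] [-0.39074713  0.09855497  0.36740054]
```

View pics/w4.png

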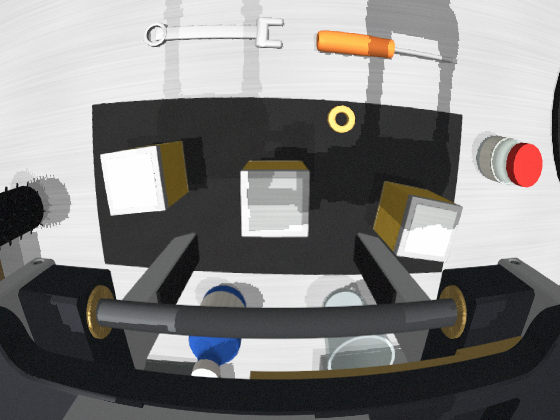

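```bash
python3 - <<'E'
from workcell import r, viewer
from h import *
i=viewer.camera_info('wrist')
lid(i,[(241,170),(309,170),(308,237),(242,237)])
print(r.state()['ee_pos'])
E
```

```text
lid [0.5446 0.0346 0.093 ] [0.0616 0.0641 0.0629 0.0641] yaw [-0.036, -0.026, -0.035, -0.047]
[0.54358066 0.03459486 0.20429708]
```

Lid at (241,170)–(308,237), so the tool is 1 mm off in x and well centred. I go down, grip and lift.

```bash
python3 -m creep '[[1,0,-45,0,0,0,1],[1,0,-90,0,0,0,1],[1,0,-130,0,0,0,1],[1,0,-155,0,0,0,1],[1,0,-163,0,0,0,1],[1,0,-163,0,0,0,1],[1,0,-163,0,0,0,0.7],[1,0,-163,0,0,0,0.5],[1,0,-163,0,0,0,0.5],[1,0,-163,0,0,0,0.5]]'; python3 -m creep '[[0,0,0,0,0,0,0.3],[0,0,0,0,0,0,0.3],[0,0,0,0,0,0,0.3],[0,0,0,0,0,0,0.3]]'; python3 -m creep '[[0,0,10,0,0,0,0.3],[0,0,25,0,0,0,0.3],[0,0,45,0,0,0,0.3],[0,0,62,0,0,0,0.3],[0,0,70,0,0,0,0.3],[0,0,70,0,0,0,0.3],[0,0,70,0,0,0,0.3],[0,0,70,0,0,0,0.3],[0,0,70,0,0,0,0.3],[0,0,70,0,0,0,0.3]]'; python3 -m creep '[[0,0,0,0,0,0,0.3]]'
python3 - <<'E'
from workcell import r, viewer
import cv2
from h import *
fs=[]
for k in range(3):
    im=viewer.camera('wrist');s=r.state();fs.append(s['ft_force'])
print(np.array(fs).round(2),s['ee_pos'])
cv2.imwrite('pics/w5.png',im)
E
```

```text
t: 8.65
ee_pos: [0.5456, 0.0338, 0.0435]
ee_rot: [-0.707, 0.012, -0.013, 0.707]
ft_force: [-0.2, -0.7, 0.5]
opening: 0.0654
t: 9.05
ee_pos: [0.5455, 0.0335, 0.0434]
ee_rot: [0.707, -0.012, 0.013, -0.707]
ft_force: [-1.0, -0.6, 5.4]
opening: 0.0621
t: 10.05
ee_pos: [0.5446, 0.0339, 0.1118]
ee_rot: [-0.707, 0.013, -0.012, 0.707]
ft_force: [-0.1, -1.0, -3.2]
opening: 0.0619
t: 10.15
ee_pos: [0.5448, 0.0339, 0.1121]
ee_rot: [-0.707, 0.013, -0.012, 0.707]
ft_force: [-0.7, -0.3, -1.6]
opening: 0.0616
[[-0.58  0.26 -2.41]
 [-0.2  -0.57 -2.09]
 [-0.07  0.23 -3.29]] [0.54494438 0.03382215 0.11240883]
```

View pics/w5.png

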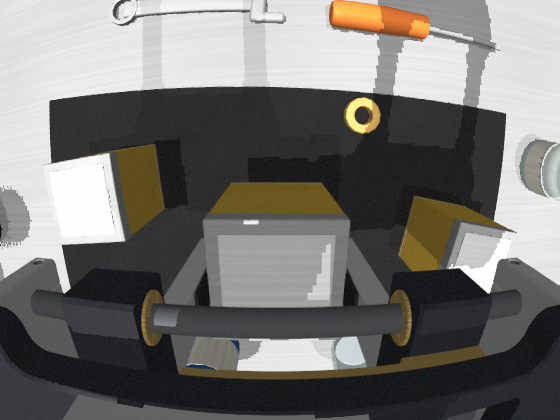

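The middle tin is up and reads about 2.5 N (0.25 kg), so it is light. I put it back the same way.

```bash
python3 -m creep '[[0,0,-15,0,0,0,0.3],[0,0,-35,0,0,0,0.3],[0,0,-52,0,0,0,0.3],[0,0,-60,0,0,0,0.3],[0,0,-64,0,0,0,0.3],[0,0,-67,0,0,0,0.3],[0,0,-69,0,0,0,0.3],[0,0,-69.5,0,0,0,0.3],[0,0,-69.5,0,0,0,0.3]]'; python3 -m creep '[[0,0,-0.5,0,0,0,0.3],[0,0,-0.5,0,0,0,0.3],[0,0,-0.5,0,0,0,0.3]]'
```

```text
t: 11.2
ee_pos: [0.5453, 0.0338, 0.0435]
ee_rot: [-0.707, 0.012, -0.013, 0.707]
ft_force: [0.9, -0.5, -1.8]
opening: 0.062
t: 11.5
ee_pos: [0.5454, 0.0338, 0.0434]
ee_rot: [-0.707, 0.012, -0.013, 0.707]
ft_force: [-1.6, 0.2, 5.9]
opening: 0.0619
```

Contact is made (+5.9 N). I release, rise and go over the right tin (top estimate plus offset: x 0.516, y −0.103, yaw 0.05).

```bash
python3 -m creep '[[0,0,0,0,0,0,0.75],[0,0,0,0,0,0,0.85],[0,0,0,0,0,0,0.95],[0,0,0,0,0,0,1],[0,0,0,0,0,0,1]]'; python3 -m creep '[[0,0,15,0,0,0,1],[0,0,50,0,0,0,1],[0,0,100,0,0,0,1],[0,0,150,0,0,0,1],[0,0,163,0,0,0,1],[0,0,163,0,0,0,1]]'; python3 -m creep '[[-5,-25,0,0,0,0.02,1],[-12,-60,0,0,0,0.04,1],[-21,-100,0,0,0,0.06,1],[-27,-127,0,0,0,0.08,1],[-29,-137,0,0,0,0.09,1],[-29,-137,0,0,0,0.09,1],[-29,-137,0,0,0,0.09,1]]'
python3 - <<'E'
from workcell import r, viewer
import cv2
s=r.state();print(s['ee_pos'],s['ft_force']);
cv2.imwrite('pics/w6.png',viewer.camera('wrist'))
E
```

```text
t: 12.0
ee_pos: [0.5449, 0.0338, 0.0423]
ee_rot: [-0.707, 0.013, -0.013, 0.707]
ft_force: [0.5, 0.5, 0.3]
opening: 0.0934
t: 12.6
ee_pos: [0.5468, 0.0338, 0.2085]
ee_rot: [0.707, -0.01, 0.015, -0.707]
ft_force: [0.9, 0.1, -0.2]
opening: 0.0943
t: 13.3
ee_pos: [0.5158, -0.1021, 0.2047]
ee_rot: [-0.706, -0.019, 0.019, 0.707]
ft_force: [0.6, 0.7, 1.1]
opening: 0.0941
[ 0.51577662 -0.10212002  0.20466904] [0.55748905 0.69340899 1.10027312]
```

View pics/w6.png

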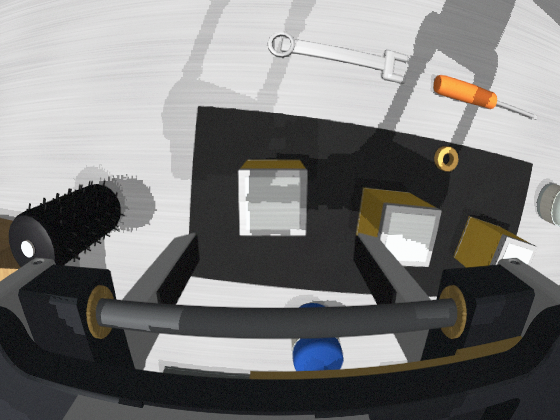

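```bash
python3 - <<'E'
from workcell import r, viewer
from h import *
i=viewer.camera_info('wrist')
lid(i,[(239,170),(307,168),(307,235),(240,236)])
print(r.state()['ee_pos'])
E
```

```text
lid [ 0.5162 -0.1034  0.093 ] [0.0617 0.0641 0.0639 0.0633] yaw [0.084, 0.078, 0.071, 0.043]
[ 0.51595514 -0.10189275  0.20492482]
```

The right lid is at (239,170)–(307,235), and the tool is about 1.5 mm off in y. Correct that and turn 0.015.

```bash
python3 -m creep '[[0,-1,-45,0,0,0.015,1],[0,-1,-90,0,0,0.015,1],[0,-1,-130,0,0,0.015,1],[0,-1,-155,0,0,0.015,1],[0,-1,-163,0,0,0.015,1],[0,-1,-163,0,0,0.015,1],[0,-1,-163,0,0,0.015,0.7],[0,-1,-163,0,0,0.015,0.5],[0,-1,-163,0,0,0.015,0.5],[0,-1,-163,0,0,0.015,0.5]]'; python3 -m creep '[[0,0,0,0,0,0,0.3],[0,0,0,0,0,0,0.3],[0,0,0,0,0,0,0.3],[0,0,0,0,0,0,0.3]]'; python3 -m creep '[[0,0,10,0,0,0,0.3],[0,0,25,0,0,0,0.3],[0,0,45,0,0,0,0.3],[0,0,62,0,0,0,0.3],[0,0,70,0,0,0,0.3],[0,0,70,0,0,0,0.3],[0,0,70,0,0,0,0.3],[0,0,70,0,0,0,0.3],[0,0,70,0,0,0,0.3],[0,0,70,0,0,0,0.3]]'; python3 -m creep '[[0,0,0,0,0,0,0.3]]'
python3 - <<'E'
from workcell import r, viewer
import cv2
from h import *
fs=[]
for k in range(3):
    im=viewer.camera('wrist');s=r.state();fs.append(s['ft_force'])
print(np.array(fs).round(2),s['ee_pos'])
cv2.imwrite('pics/w7.png',im)
E
```

```text
t: 14.35
ee_pos: [0.5166, -0.1044, 0.0435]
ee_rot: [0.707, 0.025, -0.024, -0.706]
ft_force: [0.2, 0.3, -0.1]
opening: 0.0653
t: 14.75
ee_pos: [0.5166, -0.1047, 0.0433]
ee_rot: [0.707, 0.025, -0.024, -0.706]
ft_force: [-0.8, -1.2, 6.2]
opening: 0.0617
t: 15.75
ee_pos: [0.5156, -0.104, 0.1118]
ee_rot: [-0.706, -0.024, 0.025, 0.707]
ft_force: [0.3, -0.5, -3.6]
opening: 0.0617
t: 15.85
ee_pos: [0.5158, -0.1041, 0.1121]
ee_rot: [-0.707, -0.024, 0.025, 0.707]
ft_force: [-0.5, -0.0, -2.2]
opening: 0.0619
[[ 0.32 -0.48 -2.09]
 [ 0.38 -0.28 -2.  ]
 [ 0.9  -1.2  -3.46]] [ 0.51593708 -0.10416666  0.11238224]
```

View pics/w7.png

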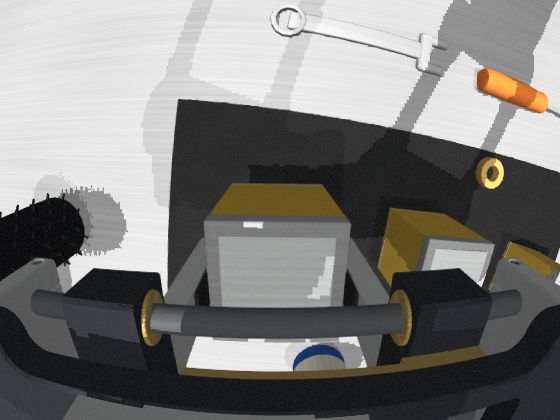

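The right tin reads about 2.6 N, also light, so the left tin is the heavy one. I put the right one back.

```bash
python3 -m creep '[[0,0,-15,0,0,0,0.3],[0,0,-35,0,0,0,0.3],[0,0,-52,0,0,0,0.3],[0,0,-60,0,0,0,0.3],[0,0,-64,0,0,0,0.3],[0,0,-67,0,0,0,0.3],[0,0,-69,0,0,0,0.3],[0,0,-69.5,0,0,0,0.3],[0,0,-69.5,0,0,0,0.3]]'; python3 -m creep '[[0,0,-0.5,0,0,0,0.3],[0,0,-0.5,0,0,0,0.3],[0,0,-0.5,0,0,0,0.3]]'
```

```text
t: 16.9
ee_pos: [0.5163, -0.1043, 0.0434]
ee_rot: [0.707, 0.025, -0.024, -0.707]
ft_force: [0.7, 0.3, -2.5]
opening: 0.0618
t: 17.2
ee_pos: [0.5163, -0.1043, 0.0433]
ee_rot: [0.707, 0.025, -0.024, -0.707]
ft_force: [-1.7, 0.3, 6.4]
opening: 0.0621
```

```bash
python3 -m creep '[[0,0,0,0,0,0,0.75],[0,0,0,0,0,0,0.85],[0,0,0,0,0,0,0.95],[0,0,0,0,0,0,1],[0,0,0,0,0,0,1]]'; python3 -m creep '[[0,0,15,0,0,0,1],[0,0,50,0,0,0,1],[0,0,100,0,0,0,1],[0,0,150,0,0,0,1],[0,0,163,0,0,0,1],[0,0,163,0,0,0,1]]'; python3 -m creep '[[6,30,0,0,0,-0.03,1],[15,72,0,0,0,-0.06,1],[25,117,0,0,0,-0.1,1],[35,162,0,0,0,-0.14,1],[45,207,0,0,0,-0.18,1],[53,250,0,0,0,-0.22,1],[59,280,0,0,0,-0.25,1],[62,295,0,0,0,-0.267,1],[62,295,0,0,0,-0.267,1],[62,295,0,0,0,-0.267,1]]'
python3 - <<'E'
from workcell import r, viewer
import cv2
s=r.state();print(s['ee_pos'],s['ft_force']);
cv2.imwrite('pics/w8.png',viewer.camera('wrist'))
E
```

```text
t: 17.7
ee_pos: [0.5159, -0.1042, 0.0423]
ee_rot: [-0.707, -0.024, 0.025, 0.707]
ft_force: [0.1, -0.7, -0.2]
opening: 0.0936
t: 18.3
ee_pos: [0.5177, -0.1047, 0.2084]
ee_rot: [0.707, 0.027, -0.022, -0.706]
ft_force: [0.5, -0.6, -0.9]
opening: 0.0941
t: 19.3
ee_pos: [0.577, 0.1903, 0.2037]
ee_rot: [0.704, -0.071, 0.068, -0.703]
ft_force: [-0.2, -0.4, -0.8]
opening: 0.0941
[0.57695859 0.19025793 0.20365211] [-0.21284286 -0.42286948 -0.82512816]
```

View pics/w8.png

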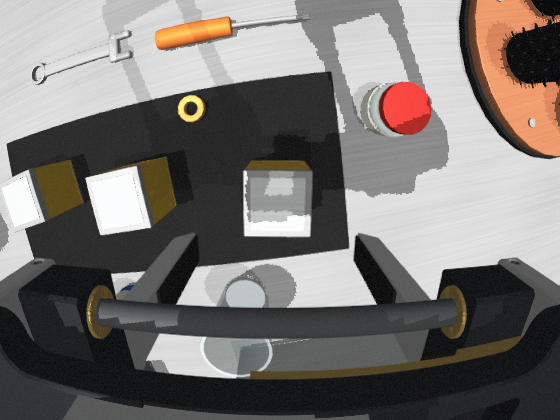

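The left tin is at (243,170)–(311,236), in its place, with the other two standing in theirs. I grip it and lift about 195 mm.

```bash
python3 -m creep '[[1,0,-45,0,0,0,1],[1,0,-90,0,0,0,1],[1,0,-130,0,0,0,1],[1,0,-155,0,0,0,1],[1,0,-162,0,0,0,1],[1,0,-162,0,0,0,1],[1,0,-162,0,0,0,0.7],[1,0,-162,0,0,0,0.5],[1,0,-162,0,0,0,0.5],[1,0,-162,0,0,0,0.5]]'; python3 -m creep '[[0,0,0,0,0,0,0.3],[0,0,0,0,0,0,0.3],[0,0,0,0,0,0,0.3],[0,0,0,0,0,0,0.3]]'; python3 -m creep '[[0,0,10,0,0,0,0.3],[0,0,25,0,0,0,0.3],[0,0,50,0,0,0,0.3],[0,0,80,0,0,0,0.3],[0,0,110,0,0,0,0.3],[0,0,140,0,0,0,0.3],[0,0,165,0,0,0,0.3],[0,0,185,0,0,0,0.3],[0,0,195,0,0,0,0.3],[0,0,195,0,0,0,0.3]]'; python3 -m creep '[[0,0,0,0,0,0,0.3],[0,0,0,0,0,0,0.3],[0,0,0,0,0,0,0.3],[0,0,0,0,0,0,0.3],[0,0,0,0,0,0,0.3],[0,0,0,0,0,0,0.3],[0,0,0,0,0,0,0.3],[0,0,0,0,0,0,0.3]]'
python3 - <<'E'
from workcell import r, viewer
import cv2
s=r.state();print(s['ee_pos'],s['ft_force'],abs(s['qvel']).max());
for n in('side','wrist','top'): cv2.imwrite(f'pics/{n}9.png',viewer.camera(n))
s=r.state();print(s['t'],s['ee_pos'],s['ft_force'],s['opening'])
E
```

```text
t: 20.35
ee_pos: [0.5796, 0.191, 0.0446]
ee_rot: [-0.703, 0.069, -0.07, 0.704]
ft_force: [-0.5, 0.0, 0.5]
opening: 0.0652
t: 20.75
ee_pos: [0.5794, 0.1907, 0.0444]
ee_rot: [-0.704, 0.069, -0.07, 0.704]
ft_force: [-1.4, -1.8, 5.5]
opening: 0.0617
t: 21.75
ee_pos: [0.5791, 0.191, 0.239]
ee_rot: [-0.703, 0.069, -0.07, 0.704]
ft_force: [0.5, -0.1, -6.5]
opening: 0.0616
t: 22.55
ee_pos: [0.579, 0.1908, 0.2386]
ee_rot: [-0.704, 0.07, -0.07, 0.704]
ft_force: [-0.3, -0.2, -7.6]
opening: 0.0617
[0.57896919 0.19082589 0.23855991] [-0.3449591  -0.16708895 -7.58893506] 0.002156802260290727
22.7 [0.57895487 0.19082373 0.23852984] [-0.64745914  0.04464134 -5.44146406] 0.06168206414403716
```

View pics/side9.png

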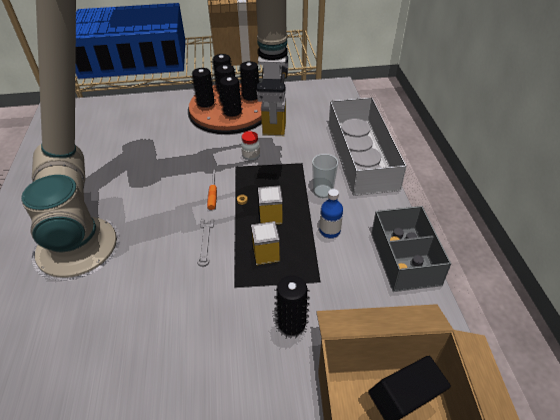

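View pics/wrist9.png

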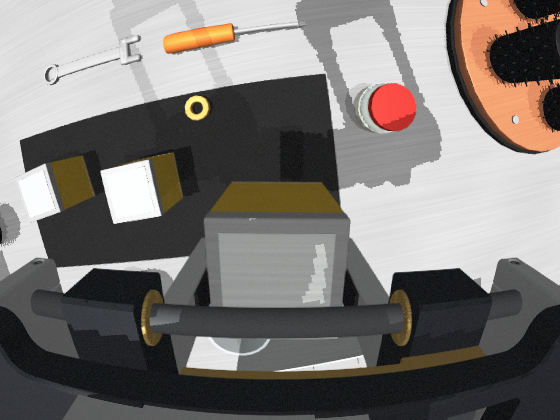

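View pics/top9.png

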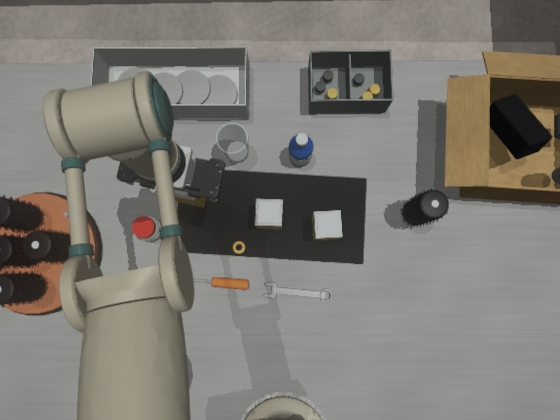

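The pictures show the left tin held upright at (273,120) in the side view, with its underside about 0.197 m up. The other tins stand unchanged at (269,213) and (328,224) in the top view, and nothing else was moved. I hand it in.

```bash
python3 - <<'E'
from workcell import r
print(r.job_done())
E
```

```text
the job is handed in; nothing more can be done
None
```

The left tin is the heavy one, so it holds the drive gear. I handed the job in with the arm still holding it.

- **Weighing:** I lifted each tin about 69 mm, from left to right, and set each back upright before touching the next. The wrist force read about 6.5 N (0.65 kg) for the left tin, 2.5 N for the middle and 2.6 N for the right. Single readings vary by about ±1 N, which is much smaller than the gap between heavy and light.
- **Final hold:** The left tin is upright and still over the mat, near its left end, with its underside about 0.197 m above the table. The TCP is at z 0.2385 m, joint speeds are about 0.002 rad/s and the opening is 61.7 mm.
- **Last pictures:** The middle and right tins stand in their places, and the other objects look unmoved. The clock read about 22.7 s.
- **Checks:** No check failed. The top and wrist cameras differed by about 2 mm on the tin positions, and I gripped using the wrist camera's values.

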